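# Hold the sprung instrument lid at its index

## Task

The lid switch of the small block heater is to be adjusted with the lid part open. First take the vial that was left on the lid and stand it upright on the worktop without tipping it over; then lift the sprung lid by its front bar handle until it lines up with the clamped index arm beside it, and finish holding it there, still gripping it. Leave the index arm and the beaker, petri dish and tip box where they are.

Things in the scene. Friction and masses are not known exactly. Their poses are not given: they have to be found in the camera images.
- instrument: Grey block heater fixed on the worktop, 150 (x) x 170 (y) mm, hinged lid on top, lid top 112 mm above the worktop when shut. Origin: centre of its underside, on the worktop. Its x axis points from the handle side (front, towards the robot) to the hinge side; y to its left, z up.
- lid (a joint): Hinge angle of the lid in rad: 0 = shut (level), grows as it opens upward, stop at 1.4. A spring always pulls it shut: about 4.5 N at the bar handle (square to the lid) starts it, about 9 N holds it at 0.75 rad; it falls shut when let go.
- lid_hinge (a point): Point on the lid's hinge axis, mid width: 70 mm behind the instrument's centre, 106 mm above its underside. The axis runs along the instrument's y and is shared by lid and index arm.
- lid_handle (a point): Middle of the lid's handle, a round steel bar 12 mm thick and 110 mm long that runs along the instrument's y, in front of the lid, 185 mm from the hinge axis in the plane of the lid; it is 106 mm above the worktop when shut. There are 34 mm of free gap between bar and lid edge, and a post at each end of the bar; nothing lies below the bar. Moves with the lid; the point's x axis lies in the lid's plane and points from the bar to the hinge, y along the bar.
- lid_corner (a point): Front left corner of the lid plate (12 mm thick, 170 mm wide), mid thickness, 145 mm from the hinge axis. Moves with the lid; its x axis lies in the lid's plane and points to the hinge.
- index (a joint): Angle of the index arm in rad about the same hinge axis, with the same zero as the lid: lid and arm line up when both values are equal. Clamped stiffly somewhere between 0.40 and 0.75; not to be moved.
- index_tip (a point): Front end of the index arm, mid thickness: a plain metal strip 12 mm thick, 8 mm wide, as long as the lid (145 mm from the hinge axis), just outside the lid's left edge (98 mm left of mid width), slanting up from the hinge. Its x axis lies along the strip and points to the hinge. A graduated steel quadrant stands beside it.
- vial: Screw-cap sample vial, 28 mm across, 62 mm tall, about 22 g, standing on the lid at the start. Origin: centre of its underside, z axis up through the cap. Grasp round its body.
- beaker: Small clear beaker, 53 mm across, 66 mm tall, bystander to the left of the instrument. Origin: centre of its underside.
- petri_dish: Small clear petri dish, 60 mm across, 13 mm tall, bystander on the right: about 0.29 m to the right of the instrument's centre. Between it and the instrument the worktop is free, about 190 mm to the right of the instrument's centre. Origin: centre of its underside.
- tip_box: Pipette tip box, 100 x 66 x 57 mm, bystander farther to the left. Origin: centre of its underside.
There are look-alikes about, which are no part of the job. What is shaped like the vial but purple or red is not meant.

How it is judged:
By the outcome, as a careful person would: the job done as asked, in the order asked, and still so for the second after the job is handed in, while the arm keeps its last pose, push and grip.
It also fails if it takes over 48 s, if anything falls off the work surface, if the arm or the gripper's body presses on something with over 40 N, if the wrist force passes 120 N, or if a joint passes its speed limit or range.

## Robot

A 6-joint arm with a two-finger parallel gripper is mounted at the origin on the work surface; the furniture and walls round the work are solid. World frame = base frame: x ahead of the robot, y to its left, z up, the work surface at z = 0. Lengths are in mm, angles in degrees, forces in N, time in s.
With the tool pointing down it reaches from about 400 to 825 mm from the base axis. Payload 7 kg.
Tool frame: the origin (TCP) lies between the finger pads; the fingertips stand 14 mm ahead of it and the grasp point (between the pads) lies 5 mm behind it (finger_overhang is the distance from the TCP to the fingertips, in mm); z points along the fingers, y is the line along which they close (so a half turn about z gives the same grasp; the last joint's range is limited). The gripper opens to 85 mm and grips with 20 to 120 N. Pads are 22 mm wide; open, the fingers measure 114 mm over their backs; the gripper's body (76 mm by 85 mm) begins 54 mm behind the grasp point. The pads swing forward as they close: fully open they stand 13 mm farther back than shut.
Start: joints at [84.173, 20.546, 0.682, 0, -70.136, -16.507], TCP at [256.509, 624.338, 206.302] pointing down, gripper open.
Joint ranges: [-176.03, 176.03], [-82.01, 121.73], [-58.28, 71.71], [-173.87, 95.51], [-174.79, -0.11], [-173.66, 173.66]. Speed limits (degrees/s): [136.94, 136.94, 172.46, 180, 180, 180].

## Interface

Orientations are given as a 3x3 rotation matrix whose columns are the frame's x, y, z axes.
In Python, from cell import sense, get_image, close_job, finger_overhang gives the robot as it stands.
- The arm moves only by the shell command python3 -m crank 'ROWS' [FORCE]. ROWS is JSON, a list of rows, each a list of 7 numbers: the shift along the tool's x, y, z in mm, then the turn, a rotation vector about the tool's x, y, z in degrees, then the opening, from 0 (shut) to 1 (fully open). In form: [[dx, dy, dz, ax, ay, az, jaw], ...]. A call has 1 to 12 rows; each row shifts and turns the commanded pose from where the row before left it, along the tool's axes as they then stand; what a row does not reach is not made up. A row lasts 1/8 s, in which the tool goes at most 62.5 mm and 10.7 degrees, less where a joint would pass 70% of its speed; a pose out of reach is approached as far as the arm can. A call with a gripper value outside its range is refused whole. The fingers move at their own pace and stop on an object; FORCE is the grip in N (left out, the last holds). Time passes only in rows, so rows that do not move let the fingers close. It gives the time, the measured TCP pose, the force, the opening and the grip force at its end, in the units of the state.
- sense(): the state, without advancing time (a new reading comes with each control period).
- get_image(name): name is "side" or "top" or "wrist"; returns a dict with "pixels" (420x560x3 uint8, red, green, blue), "z_map" (420x560 float32, mm along the optical axis (not along the pixel's ray), 0 where there is no reading), "mtx" (3x3 intrinsics, pixels), "origin" and "orientation" of the camera in the world. Camera axes: x right, y up, looking along -z (the intrinsics and any distortion apply to the point x, -y, -z); pixel columns grow to the right and rows downward; lengths in mm; the calibration is good to about 2 mm. A picture is of the moment at which its call begins.
- close_job(): hands the job in; it is judged then, once.
The state is a dict: "time_s": time; "qpos": joint angles; "dq": joint speeds; "joint_efforts": joint torques, N m; "tcp_pos": TCP position; "eef_rot": TCP orientation; "wrist_force": force on the tool from outside, world axes, zero at the start; "ft_torque": the same for the moment, N m; "grip_width": finger opening in mm; "gripper_force": force on a finger pad.
Only numpy, scipy, OpenCV 4.12 (cv2) and the standard library are available. Lean on these libraries where they do the work, as an engineer would, in place of code of your own. Each camera call takes 0.05 s, during which the arm holds its last target. There are 200 camera calls.

## Working session

There is one attempt and no reset: what is moved stays moved. The work goes in short steps, Python scripts to look and compute and a shell command to move; the robot and the scene stay as the last step left them, time stands still between calls to the robot, and variables do not carry over. Pictures are saved under pics/ and viewed, at most 10 in all, crops included, and the job is handed in when it is done.

```bash
mkdir -p pics; ls; cat > h.py <<'E'
import numpy as np, cv2
from cell import sense,get_image
def grab(n):
    im=get_image(n); np.savez(f'{n}.npz',**im); return im
def pts(im):
    z=im['z_map']; K=im['mtx']; v,u=np.mgrid[:z.shape[0],:z.shape[1]]
    c=np.stack([(u-K[0,2])/K[0,0]*z,-(v-K[1,2])/K[1,1]*z,-z],-1)
    P=c@np.array(im['orientation']).T+np.array(im['origin']); P[z==0]=np.nan; return P
E
python3 - <<'E'
from h import *
for n in ('top','side'):
    im=grab(n); cv2.imwrite(f'pics/{n}0.png',im['pixels'][...,::-1]); print(n,im['mtx'],im['origin'],im['orientation'],[k for k in im])
s=sense(); print(s)
E
```

```text
pics
top [[487.77847765   0.         289.02756683]
 [  0.         487.77847765 199.07743341]
 [  0.           0.           1.        ]] [ 319.11987515   52.72441363 1407.52204753] [[-0.01779929  0.98802331 -0.15327465]
 [-0.99970413 -0.02012834 -0.01365677]
 [-0.01657837  0.15298622  0.98808925]] ['pixels', 'z_map', 'mtx', 'origin', 'orientation']
side [[410.62940819   0.         282.22427457]
 [  0.         410.62940819 204.95440621]
 [  0.           0.           1.        ]] [ 481.19560521 1032.54690805  677.76664126] [[-0.99944335  0.00929073 -0.03204161]
 [-0.03238076 -0.50130487  0.86466462]
 [-0.00802926  0.86522084  0.50132667]] ['pixels', 'z_map', 'mtx', 'origin', 'orientation']
{'time_s': 0.1, 'qpos': array([ 8.41733947e+01,  2.05872054e+01,  6.39542995e-01, -1.70477248e-02,
       -7.01355087e+01, -1.65073941e+01]), 'dq': array([ 0.04836413, -0.10762231,  0.20202413,  0.09561726,  0.0729263 ,
        0.03184276]), 'joint_efforts': array([-1.90610874e-03, -5.84768164e+01,  2.94105881e+01,  6.95451021e+00,
       -3.21628904e-03,  6.04798515e-06]), 'tcp_pos': array([256.35318255, 623.92958879, 205.46493142]), 'eef_rot': array([[ 9.24945915e-01, -3.80098505e-01, -4.25752592e-04],
       [-3.80098716e-01, -9.24944843e-01, -1.41568609e-03],
       [ 1.44302502e-04,  1.47126108e-03, -9.99998907e-01]]), 'wrist_force': array([ 0.65190699, -0.07109136, -0.31974354]), 'ft_torque': array([-0.05278794,  0.00962661, -0.04340031]), 'gripper_force': 0.0, 'grip_width': 85.368057219171}
```

View pics/top0.png

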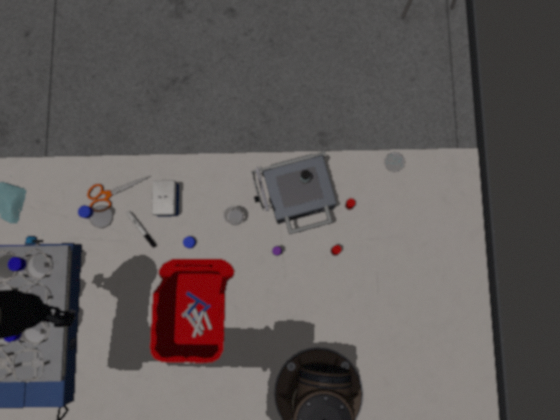

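View pics/side0.png

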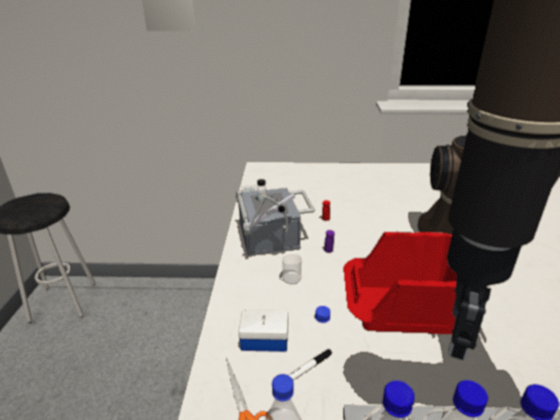

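The top view shows the heater at about (300,190), with its bar handle at (310,224) facing the robot. A dark-capped vial stands on the lid at (307,176). The look-alikes are red at (350,203) and (336,250), and purple at (278,250), all on the worktop. The side view shows the vial at (262,188) and the handle at (300,203). The vial on the lid is the one meant, because it is the only one standing there and it is not red or purple. I'll confirm with one enlarged crop and measure.

```bash
python3 - <<'E'
from h import *
a=np.load('top.npz'); b=np.load('side.npz')
c1=cv2.resize(a['pixels'][140:250,240:365],None,fx=4,fy=4,interpolation=cv2.INTER_CUBIC)
c2=cv2.resize(b['pixels'][165:275,225:320],None,fx=4,fy=4,interpolation=cv2.INTER_CUBIC)
o=np.hstack([c1,c2]); o=cv2.resize(o,(800,int(o.shape[0]*800/o.shape[1]))); cv2.imwrite('pics/crop.png',cv2.convertScaleAbs(o[...,::-1],alpha=1.5))
P=pts(a)
for v in range(150,236,4): print(v,' '.join('%4.0f'%P[v,u,2] if P[v,u,2]==P[v,u,2] else 'nan' for u in range(246,362,4)))
Z=P[...,2]; X=P[...,0];Y=P[...,1]
vm=np.zeros(Z.shape,bool); vm[165:190,295:320]=1
m=vm&(Z>140); print('vial top',m.sum(),np.nanmedian(P[m],0),P[m].min(0),P[m].max(0))
m=np.zeros(Z.shape,bool); m[150:220,265:345]=1; m&=(Z>104)&(Z<120); print('lid',m.sum(),cv2.minAreaRect(P[m][:,:2].astype(np.float32)),np.median(P[m],0))
E
```

```text
150 -887 -904 -899 -895 -908 -903 -914 -905 -887 -906 -887 -914 -907 -900 -900 -907 -901 -904 -903  103 -920 -899 -890 -904 -913 -899 -900 -904 -906
154   -2   -1    1    1    1   -6    4   -3   -1    2   -1    0   -4    1    0 nan   -4   -1  111  101   -7   -1    1    5   -3   -3   -6   -3   -4
158   -3   -4   -3   -3   -1   -1    1   -1   -8   -3   -3    1   -5  112  108  112  112  109  107  113   -2   -2    0    1   -1    1   -1   -1    1
162   -6    1   -2   -0    3    3    0   -4   -7  111 nan  112  108  111  110  112  112  110  115  108   -2   -2   -7   -5    5    0   -0   -4   -6
166   -0   -0    2   -2   -6   -6  105  113  110  111  108  109  110  109  109  114  109  110  108  116   -2   -5   -3   -5   -6    0    5   -2    0
170    3   -1   -0  114  112  104  111  111  113  112  106  111  113  112  111  173  113  111  110  114  107   -0   -1   -4   -3   -3   -3   -1   -3
174   -2    1  138  121   85  109  108  113  108  113  113  109  110  107  177  178  172  113  106  111  113   -1   -5   -4    2   -2    7    2   -5
178   -6    3  175  127    1  109  113  108  107  109  117 
[... 1758 characters left out ...]
 -1   -0   -6   -2   -1   -1  111    1    1   -4  114  108  106  112    4   -3    2   -4   -0   -2   -3   -4    4    1
230   -5   -3   -0   -1    2    5   -0   -2   -3    3   -3  109  109  112  112  106    3   -0    0   -0    2    1   -0   -0    0   -1    1   -1    0
234    1    1   -3    1   -2   -6    3    3   -2    2   -7  107    1   -1    3   -2    3   -2   -6   -0    1    1   -4    1   -2   -4   -0   -0    0
vial top 105 [570.80481967  27.15543318 171.55136948] [559.93803799  14.08015827 141.2618846 ] [586.11536686  37.80119816 179.27341677]
lid 3353 ((545.6630859375, 39.85991668701172), (188.9888458251953, 175.37196350097656), 10.61720085144043) [551.53752211  44.33320657 110.96650113]
```

View pics/crop.png

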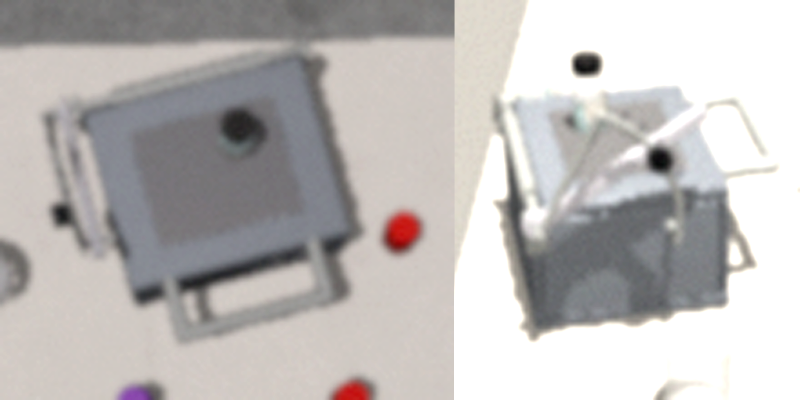

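The crop confirms it: the clear vial with a black cap stands on the lid. The index arm is the whitish strip along the lid's left edge, with a black clamp knob on the quadrant outside it. Next come the instrument frame and the arm's angle.

```bash
cat >> h.py <<'E'
def frame(a):
    P=pts(a); Z=P[...,2]; B=np.zeros(Z.shape,np.uint8)
    B[150:236,255:345]=((Z>98)&(Z<122))[150:236,255:345]
    L=cv2.morphologyEx(cv2.morphologyEx(B,cv2.MORPH_CLOSE,np.ones((5,5))),cv2.MORPH_OPEN,np.ones((19,19)))
    r=cv2.minAreaRect(P[(L>0)&(B>0)][:,:2].astype(np.float32)); return P,B,L,r
E
python3 - <<'E'
from h import *
a=np.load('top.npz'); P,B,L,r=frame(a); print(r)
yaw=min([r[2]-90,r[2],r[2]-180,r[2]+90],key=abs)
# bar: points >25mm in front of lid
H=(B>0)&(cv2.dilate(L,np.ones((3,3)))==0)
c=np.array(r[0]); R=lambda t:np.array([[np.cos(t),-np.sin(t)],[np.sin(t),np.cos(t)]])
q=(P[...,:2]-c)@R(np.radians(yaw)); 
for nm,msk in(('front',H&(q[...,0]<-95)),):
    bp=P[msk][:,:2]; vx,vy,x0,y0=cv2.fitLine(bp.astype(np.float32),cv2.DIST_HUBER,0,.01,.01).ravel(); print(nm,len(bp),'bar dir',np.degrees(np.arctan2(-vx*np.sign(vy),abs(vy))),x0,y0); t=(bp-[x0,y0])@[vx,vy]; print(t.min(),t.max())
    qq=q[msk]; print('bar in lid frame',qq.min(0),qq.max(0),np.median(qq,0))
m=L>0; print('lid q range',np.percentile(q[m],[1,99],axis=0),'yaw',yaw)
np.save('yaw.npy',[c[0],c[1],yaw])
# side edges of lid: left/right by rows in q
qm=q[m]
for lo in range(-70,80,20):
    s=qm[(qm[:,0]>lo)&(qm[:,0]<lo+20)]; print(lo,s[:,1].min().round(),s[:,1].max().round())
for lo in range(-80,80,20):
    s=q[(B>0)]; s=s[(s[:,1]>lo)&(s[:,1]<lo+20)]; print('y',lo,s[:,0].min().round(),s[:,0].max().round())
E
```

```text
((550.7637939453125, 41.71519088745117), (146.6859893798828, 175.76502990722656), 1.1072643995285034)
front 211 bar dir 10.280395 444.5794 19.235779
-57.15464778742606 63.496376250676676
bar in lid frame [-123.94626629  -83.01513066] [-95.05792895  37.83829807] [-107.10614779  -10.15288723]
lid q range [[nan nan]
 [nan nan]] yaw 1.1072643995285034
-70 -82.0 74.0
-50 -86.0 78.0
-30 -87.0 83.0
-10 -88.0 88.0
10 -83.0 88.0
30 -3.0 87.0
50 -4.0 87.0
70 -4.0 58.0
y -80 -103.0 104.0
y -60 -108.0 95.0
y -40 -112.0 93.0
y -20 -117.0 88.0
y 0 -122.0 83.0
y 20 -124.0 79.0
y 40 -94.0 73.0
y 60 -85.0 68.0
```

```bash
python3 - <<'E'
from h import *
a=np.load('top.npz'); P=pts(a); Z=P[...,2]; B=np.zeros(Z.shape,np.uint8)
B[150:236,255:345]=((Z>98)&(Z<200))[150:236,255:345]
L=cv2.morphologyEx(cv2.morphologyEx(B,cv2.MORPH_CLOSE,np.ones((3,3))),cv2.MORPH_OPEN,np.ones((15,15)))
m=(L>0)&(Z>98)&(Z<122); r=cv2.minAreaRect(P[m][:,:2].astype(np.float32)); print(r)
# edge fits: use both bar direction and lid edges
for yaw in (10.3,11.5,12.5,13.5,14.5):
    t=np.radians(yaw); R=np.array([[np.cos(t),-np.sin(t)],[np.sin(t),np.cos(t)]])
    q=P[m][:,:2]@R; print(yaw,np.percentile(q,[.5,2,98,99.5],axis=0).round(1).tolist())
    for sgn in (1,-1):
        e=[]
        for lo in np.arange(q[:,0].min()+15,q[:,0].max()-15,10):
            s=q[(q[:,0]>lo)&(q[:,0]<lo+10),1]; e.append(s.max() if sgn>0 else s.min())
        f=np.polyfit(range(len(e)),e,1); print('   edge slope deg',np.degrees(f[0]/10).round(2),np.mean(e).round(1))
t=np.radians(10.3)
E
```

```text
((555.71142578125, 42.42908477783203), (155.90858459472656, 170.2578887939453), 13.676024436950684)
10.3 [[480.0, -141.2], [483.0, -137.6], [627.7, 22.6], [631.2, 26.2]]
   edge slope deg 0.49 26.0
   edge slope deg 2.35 -140.9
11.5 [[478.9, -152.4], [481.6, -149.1], [625.9, 11.3], [629.1, 14.3]]
   edge slope deg -0.62 14.3
   edge slope deg 1.12 -152.8
12.5 [[478.0, -162.3], [480.5, -158.9], [624.6, 1.6], [627.9, 4.8]]
   edge slope deg -1.31 4.7
   edge slope deg 0.14 -162.6
13.5 [[476.7, -171.9], [478.9, -168.7], [623.3, -7.8], [626.4, -4.6]]
   edge slope deg -1.96 -4.9
   edge slope deg -0.85 -172.3
14.5 [[475.0, -181.6], [477.1, -178.3], [621.7, -17.3], [624.5, -14.0]]
   edge slope deg -2.51 -14.2
   edge slope deg -1.94 -182.0
```

```bash
cat >> h.py <<'E'
YAW=np.radians(11.5); C=np.array([556.7,42.7,0.])
RI=np.array([[np.cos(YAW),-np.sin(YAW),0],[np.sin(YAW),np.cos(YAW),0],[0,0,1]])
def inst(P): return (P-C)@RI   # world->instrument
def world(p): return np.asarray(p)@RI.T+C
E
python3 - <<'E'
from h import *
a=np.load('top.npz'); P=pts(a); hsv=cv2.cvtColor(a['pixels'],cv2.COLOR_RGB2HSV)
m=np.zeros(P.shape[:2],bool); m[160:190,295:325]=1; m&=P[...,2]>166
print('vial',np.mean(P[m],0),inst(np.mean(P[m],0)),np.ptp(P[m],0))
for nm,(v,u) in dict(redA=(203,350),redB=(250,336),purple=(250,278),petri=(161,394)).items():
    w=P[v-5:v+6,u-5:u+6].reshape(-1,3); w=w[w[:,2]>(48 if nm!='petri' else -9)]; print(nm,w.mean(0).round(),inst(w.mean(0)).round())
for n in('top','side'):
    a=np.load(n+'.npz'); P=pts(a); Q=inst(P); g=a['pixels'].mean(-1)
    m=(Q[...,1]>86)&(Q[...,1]<112)&(Q[...,2]>118)&(Q[...,0]>-110)&(Q[...,0]<75)
    v,u=np.nonzero(m); o=np.argsort(Q[m][:,0]); 
    print(n,m.sum()); q=Q[m][o]
    for i in range(0,len(q),2 if n=='top' else 2): print(u[o][i],v[o][i],q[i].round().astype(int).tolist(),int(g[m][o][i]),end=' | ')
    print()
E
```

```text
vial [574.13430848  26.18777267 172.69896623] [ 13.79230093 -19.65658156 172.69896623] [23.50882124 23.36284216 11.60039959]
redA [ 514. -101.   60.] [ -70. -132.   60.]
redB [385. -58.  61.] [-189.  -64.   61.]
purple [385. 108.  61.] [-156.   98.   61.]
petri [ 645. -239.    0.] [  30. -294.    0.]
top 195
267 211 [-58, 97, 179] 122 | 267 210 [-57, 96, 184] 110 | 268 209 [-55, 93, 189] 110 | 266 209 [-54, 98, 186] 111 | 266 208 [-52, 98, 189] 111 | 268 207 [-50, 92, 187] 108 | 265 207 [-48, 100, 184] 102 | 267 206 [-46, 94, 182] 106 | 266 206 [-46, 97, 182] 108 | 267 205 [-44, 94, 183] 106 | 265 205 [-42, 99, 177] 108 | 263 208 [-40, 108, 124] 93 | 266 204 [-40, 96, 177] 110 | 262 207 [-38, 109, 129] 82 | 266 203 [-37, 95, 177] 110 | 264 203 [-36, 100, 175] 113 | 263 206 [-35, 106, 124] 76 | 266 202 [-34, 95, 174] 111 | 264 202 [-33, 100, 174] 114 | 263 205 [-33, 106, 124] 88 | 262 204 [-32, 107, 138] 82 | 261 204 [-31, 110, 139] 80 | 261 203 [-30, 109, 148] 79 | 261 202 [-29, 108, 160] 82 | 264 200 [-28, 99, 175] 115 | 262 202 [-28, 106, 149] 102 | 265 199 [-26, 96, 173] 111 | 260
[... 5892 characters left out ...]
139 | 261 217 [33, 106, 132] 131 | 260 203 [34, 110, 176] 116 | 260 216 [35, 100, 132] 119 | 260 218 [35, 101, 126] 123 | 260 220 [36, 105, 123] 125 | 259 216 [37, 102, 133] 125 | 259 218 [38, 102, 127] 120 | 259 220 [38, 103, 122] 116 | 258 216 [39, 96, 130] 140 | 258 217 [40, 101, 130] 140 | 258 210 [40, 111, 156] 117 | 258 219 [40, 103, 125] 120 | 258 221 [40, 102, 119] 111 | 257 209 [42, 110, 159] 120 | 257 218 [43, 102, 128] 150 | 257 221 [43, 101, 119] 116 | 256 211 [45, 110, 154] 123 | 256 220 [46, 103, 123] 140 | 255 213 [48, 109, 147] 131 | 255 220 [48, 104, 124] 156 | 255 222 [48, 105, 118] 127 | 254 215 [51, 110, 142] 130 | 254 221 [51, 102, 120] 142 | 252 219 [56, 110, 132] 130 |
```

The frame is consistent: yaw is about 11.5°, the centre is (557,43), and the bar at (444,20) sits 185 mm from the hinge. The index angle is about 0.54 rad. The vial is at (573,26), with its top at 173 mm against the expected 174. I'll go above the vial.

```bash
python3 -m crank '[[43,36,-9,0,0,0,1],[43,36,-9,0,0,0,1],[43,36,-9,0,0,0,1],[43,36,-9,0,0,0,1],[43,36,-9,0,0,0,1],[43,36,-9,0,0,0,1],[43,36,-9,0,0,0,1],[43,36,-9,0,0,0,1],[43,36,-9,0,0,0,1],[43,36,-9,0,0,0,1],[43,36,-9,0,0,0,1],[43,36,-9,0,0,0,1]]' && python3 -m crank '[[0,0,0,0,0,9.4,1],[0,0,0,0,0,9.4,1],[0,0,0,0,0,9.4,1],[0,0,0,0,0,9.4,1],[0,0,0,0,0,9.4,1],[0,0,0,0,0,9.2,1],[0,0,0,0,0,0,1],[0,0,0,0,0,0,1]]'
cat >> h.py <<'E'
def go(target,s=None):
    s=s or sense(); print('tcp',s['tcp_pos'].round(1),'t',s['time_s'],'q',s['qpos'].round(0)); print('R',s['eef_rot'].round(3).tolist())
    print('shift in tool axes',(s['eef_rot'].T@(np.array(target)-s['tcp_pos'])).round(1))
    Rt=np.c_[-RI[:,1],-RI[:,0],[0,0,-1]]; print('turn to bar frame',np.degrees(cv2.Rodrigues(s['eef_rot'].T@Rt)[0].ravel()).round(2))
E
python3 - <<'E'
from h import *
go([573,26,137])
im=grab('wrist'); cv2.imwrite('pics/w1.png',im['pixels'][...,::-1])
P=pts(im); m=(P[...,2]>160)&(P[...,2]<185)&(np.hypot(P[...,0]-573,P[...,1]-26)<30); print(m.sum(),P[m].mean(0),P[m].min(0),P[m].max(0)); (x,y),r=cv2.minEnclosingCircle(P[m][:,:2].astype(np.float32)); print(x,y,r)
E
```

```text
time_s: 1.6
tcp_pos: [570.0, 26.9, 314.4]
eef_rot: [[0.925, -0.38, -0.0], [-0.38, -0.925, 0.0], [-0.0, 0.0, -1.0]]
wrist_force: [1.6, 0.4, 0.3]
grip_width: 85.6
gripper_force: 0.0
time_s: 2.6
tcp_pos: [569.5, 28.6, 314.1]
eef_rot: [[0.202, -0.979, -0.0], [-0.979, -0.202, -0.0], [0.0, 0.0, -1.0]]
wrist_force: [-1.1, 0.3, 0.4]
grip_width: 85.6
gripper_force: 0.0
tcp [569.5  28.6 314.1] t 2.6 q [ 23.   8.  -3.  -0. -80. -11.]
R [[0.202, -0.979, -0.0], [-0.979, -0.202, -0.0], [0.0, 0.0, -1.0]]
shift in tool axes [  3.3  -2.9 177.1]
turn to bar frame [ 0.02 -0.    0.16]
588 [577.87679992  25.23744137 173.23030665] [565.73989311  13.56959634 162.8171119 ] [590.35032032  38.52152339 176.05939273]
577.8063354492188 26.12493324279785 12.671448707580566
```

View pics/w1.png

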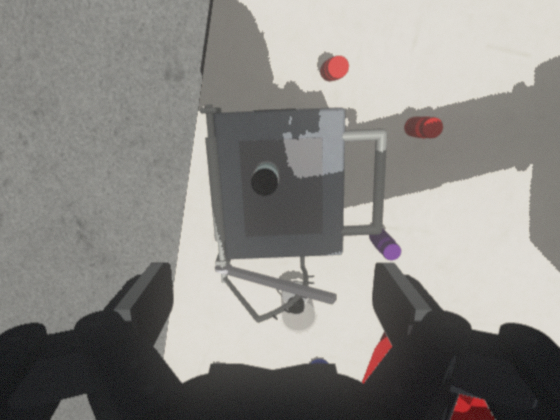

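The wrist view shows the black-capped vial at (264,180) on the lid, the handle bar at (380,182), the index arm from (225,270) to (335,297), and the red and purple look-alikes off the lid. The cap centre measures (577.5,25.5), its diameter about 25 mm and its height 173. I'll descend and close gently.

```bash
python3 -m crank '[[4.5,-6.5,40,0,0,0,1],[0,0,40,0,0,0,1],[0,0,40,0,0,0,0.8],[0,0,30,0,0,0,0.8],[0,0,16,0,0,0,0.8],[0,0,10,0,0,0,0.8],[0,0,0,0,0,0,0.8]]' && python3 -m crank '[[0,0,0,0,0,0,0.5],[0,0,0,0,0,0,0.4],[0,0,0,0,0,0,0.2],[0,0,0,0,0,0,0.2],[0,0,0,0,0,0,0.2],[0,0,0,0,0,0,0.2]]' 25
```

```text
time_s: 3.52
tcp_pos: [577.1, 25.6, 138.4]
eef_rot: [[0.199, -0.98, -0.0], [-0.98, -0.199, -0.0], [0.0, 0.0, -1.0]]
wrist_force: [-0.1, 0.8, -0.4]
grip_width: 68.3
gripper_force: 0.0
time_s: 4.28
tcp_pos: [577.5, 25.6, 139.0]
eef_rot: [[0.199, -0.98, 0.001], [-0.98, -0.199, 0.0], [0.0, -0.001, -1.0]]
wrist_force: [-0.6, 0.0, 5.7]
grip_width: 23.7
gripper_force: 24.8
```

```bash
python3 - <<'E'
from h import *
im=grab('wrist'); s=grab('side')
c=s['pixels'][130:260,210:340]; c=cv2.resize(c,(400,400),interpolation=cv2.INTER_CUBIC)
w=cv2.resize(im['pixels'],(400,300)); w=np.vstack([w,np.zeros((100,400,3),np.uint8)])
cv2.imwrite('pics/g1.png',np.hstack([w,c])[...,::-1])
E
```

```text
(no output)
```

View pics/g1.png

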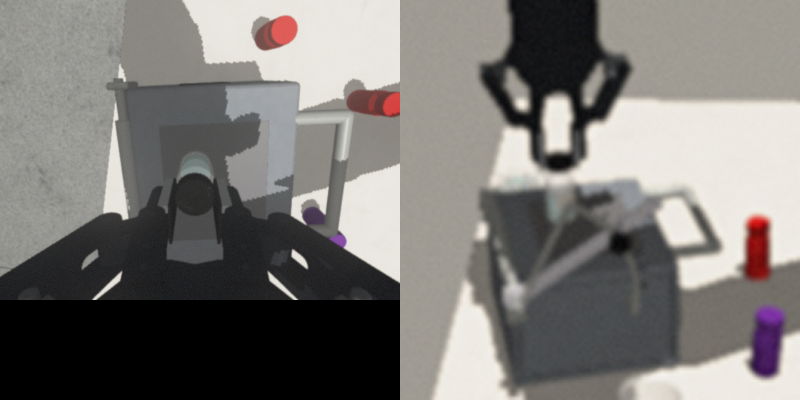

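```bash
python3 - <<'E'
from h import *
s=np.load('side.npz'); P=pts(s); g=s['pixels'].mean(-1)
for v in range(164,206,2): print(v,' '.join('%3.0f/%3.0f/%3.0f/%3.0f'%(*P[v,u],g[v,u]) for u in range(248,276,3)))
E
```

```text
164 610/ 22/218/201 660/-462/ -1/165 591/ 46/229/ 14 583/ 44/229/172 624/-463/ -1/234 612/-463/ -1/233 560/ 37/226/ 49 552/ 34/224/ 60 545/ 21/218/ 68 537/ 26/221/ 27
166 608/ 42/222/ 68 601/ 31/217/ 81 592/ 37/220/ 17 634/-444/ -2/199 622/-444/ -1/232 610/-445/ -2/232 561/ 31/217/ 81 552/ 35/219/ 18 545/ 23/214/ 20 537/ 29/217/ 22
168 608/ 42/216/ 17 601/ 36/213/ 18 592/ 39/215/ 21 633/-430/ -4/214 621/-426/ -2/230 609/-429/ -3/233 561/ 25/208/100 553/ 34/213/ 16 545/ 27/210/ 42 537/ 29/211/ 65
170 609/ 39/209/ 57 601/ 38/208/ 26 592/ 42/210/ 21 631/-406/ -1/219 620/-411/ -3/229 608/-409/ -2/230 561/ 28/204/ 52 553/ 34/207/ 28 573/-406/ -1/182 561/-406/ -1/203
172 664/-389/ -1/205 653/-389/ -1/136 593/ 39/203/ 25 630/-392/ -3/193 618/-388/ -1/232 606/-388/ -1/232 561/ 31/200/ 53 554/ 24/196/ 64 572/-396/ -4/235 560/-389/ -1/234
174 661/-361/  3/235 652/-378/ -5/200 594/ 35/195/ 49 585/ 35/195/177 617/-372/ -2/232 605/-375/ -3/232 561/ 32/194/ 68 554/ 27/192/ 75 571/-370/ -0/237 560/-373/ -2/232
176 660/-351/ -0/232 649/-354/ -1/203 594/ 36/190/ 48 585/ 39/191/175 615/-351/  0/234 60
[... 1711 characters left out ...]
/  3/110/ 62 539/151/192/ 56 540/  1/109/ 79
198 616/ 16/110/ 68 608/ 13/109/ 59 599/ 20/112/ 51 590/ 18/111/ 79 580/ 38/123/137 561/156/189/102 564/ 31/119/ 95 546/154/188/ 86 539/150/186/ 90 539/ 14/110/122
200 615/ 26/109/ 68 607/ 26/110/ 62 597/ 32/113/ 53 589/ 30/112/ 70 580/ 38/117/128 561/159/185/ 96 564/ 31/113/ 92 556/ 28/111/ 65 539/153/182/ 90 532/150/180/102
202 613/ 43/113/ 69 605/ 40/111/ 65 597/ 36/109/ 54 588/ 44/113/ 56 580/ 37/109/ 93 561/160/180/ 78 563/ 40/111/ 56 555/ 38/110/ 54 547/ 38/110/ 61 532/151/175/ 90
204 612/ 52/111/ 66 604/ 49/110/ 68 596/ 52/111/ 54 587/ 54/113/ 52 568/160/174/ 84 571/ 51/111/ 59 562/ 52/112/ 54 554/ 48/110/ 54 546/ 53/113/ 54 538/ 46/109/ 75
```

```bash
python3 - <<'E'
from h import *
import cell; print(cell.finger_overhang); s=sense(); print(s['tcp_pos'],s['grip_width'],s['wrist_force'])
w=np.load('wrist.npz'); P=pts(w); Q=P-s['tcp_pos']; print('cam',w['origin'])
for v in range(240,345,8): print(v,' '.join('%3.0f/%3.0f/%3.0f'%tuple(P[v,u]) for u in range(205,350,11)))
E
```

```text
14.0
[577.45495679  25.57099154 139.00033461] 23.115966103668885 [-1.00345029 -0.05061028  5.6595359 ]
cam [591.19127035 -42.61292538 306.36638101]
240 617/ 42/111 610/ 40/112 603/ 39/112 597/ 37/112 590/ 23/144 585/ 18/155 580/ 16/157 575/ 15/157 569/ 15/153 557/ 29/113 550/ 28/113 544/ 27/112 537/ 25/113 530/ 24/112
248 616/ 47/112 609/ 45/112 602/ 44/112 596/ 43/112 589/ 24/153 585/ 17/167 580/ 14/170 576/ 14/169 569/ 18/157 556/ 35/112 549/ 33/113 542/ 32/112 536/ 30/113 529/ 29/112
256 615/ 52/112 608/ 51/113 602/ 50/112 594/ 19/175 589/ 21/168 584/ 18/173 580/ 17/172 575/ 15/175 570/ 16/171 566/ 13/175 562/ 12/175 541/ 37/113 534/ 36/112 527/ 35/111
264 614/ 57/113 602/ 25/174 597/ 19/183 593/ 19/183 588/ 23/173 584/ 21/174 579/ 21/173 575/ 19/174 570/ 18/174 567/ 13/182 563/ 12/183 556/ 15/175 533/ 41/112 526/ 40/112
272 613/ 64/111 601/ 24/182 596/ 19/189 592/ 18/190 588/ 25/175 583/ 24/175 578/ 24/173 574/ 23/173 569/ 22/174 568/ 14/189 564/ 12/191 557/ 16/181 532/ 46/113 525/ 45/113
280 613/ 69/112 600/ 24/188 596/ 19/196 592/ 19/195 587/ 30/173 582/ 29/174 578/ 28/174 573/
[... 755 characters left out ...]
 558/ 10/218
320 599/ 18/222 596/ 19/220 592/ 13/228 589/ 31/201 580/ 92/112 573/ 90/114 566/ 89/113 558/ 87/113 551/ 86/113 565/ 29/197 569/  9/227 564/ 12/222 561/ 11/222 558/ 10/222
328 597/ 14/232 595/ 13/232 592/ 12/232 588/ 34/201 579/ 98/112 571/ 97/112 564/ 96/111 557/ 94/111 550/ 93/110 565/ 30/200 569/ 10/229 567/  7/232 565/  6/233 562/  5/233
336 597/ 13/236 594/ 13/235 591/ 12/235 588/ 38/201 578/104/112 570/103/111 563/101/112 556/100/112 548/ 99/111 564/ 35/199 570/  9/234 568/  7/235 565/  7/235 563/  6/236
344 596/ 14/237 594/ 12/238 591/ 12/238 584/112/112 576/111/111 569/109/112 562/108/111 554/107/111 547/105/112 539/104/110 570/ 10/236 568/  8/238 565/  7/238 563/  6/239
```

The fingertips sit at about z=165 in both camera clouds, not at the 125 that the reported TCP implies, so only the cap (about 24 mm) is pinched. The real tips are about 40 mm farther back than stated. I'll release, go lower and regrip on the body.

```bash
python3 -m crank '[[0,0,0,0,0,0,0.35],[0,0,0,0,0,0,0.45],[0,0,0,0,0,0,0.6],[0,0,0,0,0,0,0.6],[0,0,12,0,0,0,0.6],[0,0,14,0,0,0,0.6],[0,0,10,0,0,0,0.6],[0,0,0,0,0,0,0.6]]' && python3 - <<'E'
from h import *
s=sense(); print(s['wrist_force'],s['tcp_pos'])
d=grab('side'); P=pts(d); g=d['pixels'].mean(-1)
for v in range(176,206,2): print(v,' '.join('%3.0f/%3.0f/%3.0f/%3.0f'%(*P[v,u],g[v,u]) for u in range(242,280,3)))
E
```

```text
time_s: 5.38
tcp_pos: [576.1, 25.3, 100.9]
eef_rot: [[0.199, -0.98, -0.002], [-0.98, -0.199, -0.001], [0.0, 0.002, -1.0]]
wrist_force: [-0.4, -0.5, 0.4]
grip_width: 51.3
gripper_force: 0.0
[-0.4040523  -0.53445592  0.36430619] [576.1177928   25.29217222 100.90903108]
176 625/ 46/194/ 31 672/-355/ -2/222 611/ 25/184/153 601/ 46/194/ 15 593/ 44/194/ 86 627/-355/ -2/238 615/-353/ -1/238 604/-355/ -2/237 592/-351/  0/236 582/-360/ -4/190 545/ 31/187/ 19 538/ 17/181/103 530/ 21/183/ 33
178 625/ 50/191/ 17 618/ 36/184/ 98 611/ 29/180/ 66 602/ 41/186/ 16 637/-340/ -3/164 626/-342/ -4/233 613/-332/  1/200 603/-338/ -2/206 591/-337/ -1/236 581/-343/ -4/230 546/ 29/181/ 44 537/ 27/180/ 27 529/ 25/179/ 22
180 625/ 49/184/ 20 618/ 45/182/ 18 610/ 40/180/ 18 601/ 45/182/ 32 635/-320/ -1/219 587/ 25/172/159 579/ 25/172/ 51 571/ 24/172/ 63 590/-318/ -0/220 579/-320/ -1/235 546/ 30/175/ 48 537/ 29/175/ 27 530/ 22/171/111
182 626/ 48/177/ 65 618/ 44/175/ 58 610/ 41/174/ 22 602/ 43/175/ 66 633/-305/ -2/238 587/ 33/170/112 578/ 36/172/ 11 570/ 36/171/ 13 589/-306/ -2/204 578/-302/ -0/234 546/ 24/166/ 3
[... 1684 characters left out ...]
 546/155/188/ 88 539/152/187/ 68 539/ 14/110/ 74 nan/nan/nan/ 97
200 632/ 29/111/ 78 623/ 31/112/ 69 615/ 26/110/ 68 607/ 26/110/ 65 598/ 30/112/ 54 589/ 27/110/ 71 580/ 37/116/128 561/159/185/ 98 564/ 31/113/ 97 555/ 29/112/ 68 539/150/180/ 90 532/148/179/ 95 530/ 28/111/127
202 630/ 43/112/ 79 622/ 40/110/ 68 614/ 40/111/ 68 605/ 40/111/ 66 597/ 39/111/ 54 588/ 39/111/ 57 580/ 42/112/ 95 560/162/181/ 78 563/ 38/110/ 61 555/ 40/112/ 55 546/ 39/111/ 64 532/149/174/ 89 530/ 39/111/118
204 629/ 53/112/ 85 621/ 53/111/ 70 613/ 49/110/ 68 604/ 52/111/ 69 595/ 56/114/ 53 587/ 52/111/ 54 568/161/175/ 86 571/ 50/110/ 58 563/ 49/110/ 54 554/ 48/110/ 54 546/ 52/112/ 53 538/ 50/111/ 78 524/150/169/ 94
```

```bash
python3 -m crank '[[0,0,0,0,0,0,0.45],[0,0,0,0,0,0,0.35],[0,0,0,0,0,0,0.2],[0,0,0,0,0,0,0.2],[0,0,0,0,0,0,0.2],[0,0,0,0,0,0,0.2]]' 25 && python3 -m crank '[[0,0,-3,0,0,0,0.2],[0,0,-6,0,0,0,0.2],[0,0,-15,0,0,0,0.2],[0,0,-20,0,0,0,0.2],[0,0,-20,0,0,0,0.2],[0,0,0,0,0,0,0.2],[0,0,0,0,0,0,0.2]]' && python3 - <<'E'
from h import *
d=grab('side'); s=sense()
c=d['pixels'][110:240,210:340]; cv2.imwrite('pics/l1.png',cv2.resize(c,(520,520),interpolation=cv2.INTER_CUBIC)[...,::-1])
for p in ([0,-190,0],[15,-190,0]): print(world(p).round(1))
t=world([15,-190,0]); go([t[0],t[1],s['tcp_pos'][2]])
E
```

```text
time_s: 6.18
tcp_pos: [577.2, 25.6, 102.8]
eef_rot: [[0.199, -0.98, 0.001], [-0.98, -0.199, 0.0], [0.0, -0.001, -1.0]]
wrist_force: [-1.6, 0.1, 5.7]
grip_width: 26.2
gripper_force: 24.8
time_s: 7.05
tcp_pos: [576.6, 25.5, 166.3]
eef_rot: [[0.199, -0.98, -0.0], [-0.98, -0.199, 0.0], [-0.0, 0.0, -1.0]]
wrist_force: [-0.5, 0.6, 0.6]
grip_width: 26.3
gripper_force: 24.6
[ 594.6 -143.5    0. ]
[ 609.3 -140.5    0. ]
tcp [576.4  25.5 165.9] t 7.1 q [ 22.  13. -15.  -0. -62. -10.]
R [[0.199, -0.98, -0.001], [-0.98, -0.199, -0.0], [-0.0, 0.001, -1.0]]
shift in tool axes [169.2   0.8  -0. ]
turn to bar frame [ 0.05  0.01 -0.04]
```

View pics/l1.png

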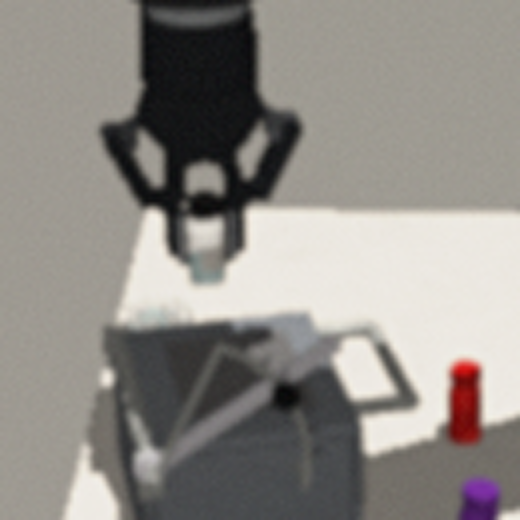

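The vial hangs upright in the grip (cap at (203,205), base at (208,280)), clear of the lid. I'll carry it right to the free spot and lower it.

```bash
python3 -m crank '[[15,0,0,0,0,0,0.2],[30,0,0,0,0,0,0.2],[40,0,0,0,0,0,0.2],[40,0,0,0,0,0,0.2],[29,0,0,0,0,0,0.2],[15,1,0,0,0,0,0.2],[0,0,20,0,0,0,0.2],[0,0,35,0,0,0,0.2],[0,0,35,0,0,0,0.2],[0,0,35,0,0,0,0.2],[0,0,20,0,0,0,0.2],[0,0,5,0,0,0,0.2]]' && python3 -m crank '[[0,0,5,0,0,0,0.2],[0,0,0,0,0,0,0.2],[0,0,0,0,0,0,0.2]]' && python3 - <<'E'
from h import *
print(sense()['wrist_force'],sense()['tcp_pos'])
d=grab('side'); P=pts(d); K=inst(P)
m=(np.abs(K[...,1]+190)<35)&(np.abs(K[...,0]-15)<30); hsv=cv2.cvtColor(d['pixels'],cv2.COLOR_RGB2HSV)
v,u=np.nonzero(m&(P[...,2]>10)&(P[...,2]<90)); print(u.min(),u.max(),v.min(),v.max())
uc=int(np.median(u))
for vv in range(v.min(),v.max()+12): print(vv,P[vv,uc].round(),d['pixels'][vv,uc])
E
```

```text
time_s: 8.6
tcp_pos: [608.2, -140.4, 14.6]
eef_rot: [[0.199, -0.98, -0.003], [-0.98, -0.199, -0.0], [-0.001, 0.003, -1.0]]
wrist_force: [0.1, 0.5, -0.3]
grip_width: 25.9
gripper_force: 24.6
time_s: 8.98
tcp_pos: [610.1, -140.3, 12.2]
eef_rot: [[0.199, -0.98, 0.001], [-0.98, -0.199, 0.0], [0.0, -0.001, -1.0]]
wrist_force: [0.2, -0.6, 0.7]
grip_width: 25.7
gripper_force: 24.6
[ 0.15361996 -0.62716004  0.6907489 ] [ 610.06917048 -140.2822384    12.1748984 ]
247 265 180 190
180 [ 627. -322.   -2.] [220 212 200]
181 [ 608. -144.   84.] [152 148 140]
182 [ 608. -138.   83.] [71 68 63]
183 [ 607. -126.   86.] [21 18 19]
184 [ 607. -129.   81.] [9 8 9]
185 [ 607. -129.   77.] [17 15 16]
186 [ 607. -127.   74.] [61 58 56]
187 [ 608. -134.   67.] [141 136 131]
188 [ 608. -130.   66.] [202 197 189]
189 [ 607. -122.   66.] [217 214 207]
190 [597. -32. 111.] [187 184 178]
191 [597. -29. 109.] [124 122 120]
192 [597. -22. 109.] [73 74 75]
193 [596. -13. 111.] [63 64 66]
194 [595.  -3. 113.] [59 61 62]
195 [595.  -1. 111.] [58 57 58]
196 [594.   8. 112.] [58 56 56]
197 [594.  10. 111.] [56 57 55]
198 [593.  14. 109.] [56 55 53]
199 [593.  23. 111.] [53 51 50]
200 [592.  34. 114.] [56 53 54]
201 [591.  36. 112.] [54 54 52]
```

```bash
python3 -m crank '[[0,0,9,0,0,0,0.2],[0,0,6,0,0,0,0.2],[0,0,2,0,0,0,0.2],[0,0,0,0,0,0,0.2],[0,0,1,0,0,0,0.2],[0,0,1,0,0,0,0.2],[0,0,0,0,0,0,0.2]]'; python3 -c "
from h import *; print(sense()['wrist_force'],sense()['ft_torque'],sense()['tcp_pos'])"
```

```text
time_s: 9.9
tcp_pos: [609.5, -140.3, -7.7]
eef_rot: [[0.199, -0.98, 0.0], [-0.98, -0.199, 0.0], [-0.0, -0.0, -1.0]]
wrist_force: [-0.6, -0.5, -0.8]
grip_width: 26.3
gripper_force: 24.6
[-0.58750754 -0.47331494 -0.81404338] [0.04629346 0.02288123 0.00663958] [ 609.51395823 -140.25560602   -7.69017607]
```

```bash
python3 -m crank '[[0,0,1,0,0,0,0.2],[0,0,0,0,0,0,0.2],[0,0,1,0,0,0,0.2],[0,0,0,0,0,0,0.2]]'; python3 -c "
from h import *; print(sense()['wrist_force'],sense()['ft_torque'],sense()['tcp_pos'])"
```

```text
time_s: 10.4
tcp_pos: [609.7, -140.3, -9.1]
eef_rot: [[0.199, -0.98, 0.0], [-0.98, -0.199, -0.0], [0.0, -0.0, -1.0]]
wrist_force: [-1.8, 0.2, 5.0]
grip_width: 26.4
gripper_force: 25.3
[-1.81601492  0.22727496  5.04135301] [ 0.15902683  0.62722919 -0.02359159] [ 609.6537332  -140.34001726   -9.10425948]
```

The vial has touched down, with 5 N of contact. I'll open gently and rise.

```bash
python3 -m crank '[[0,0,-0.5,0,0,0,0.28],[0,0,0,0,0,0,0.32],[0,0,0,0,0,0,0.4],[0,0,0,0,0,0,0.5],[0,0,0,0,0,0,0.6],[0,0,0,0,0,0,0.6],[0,0,-10,0,0,0,0.6],[0,0,-30,0,0,0,0.6],[0,0,-40,0,0,0,0.6],[0,0,-50,0,0,0,0.6],[0,0,-50,0,0,0,0.6],[0,0,-10,0,0,0,0.6]]'; python3 - <<'E'
from h import *
im=grab('wrist'); P=pts(im); m=(P[...,2]>50)&(P[...,2]<72)&(np.hypot(P[...,0]-609,P[...,1]+140)<35); print('cap',m.sum(),np.median(P[m],0),cv2.minEnclosingCircle(P[m&(P[...,2]>58)][:,:2].astype(np.float32)))
t=world([-115,0,0]); go([t[0],t[1],190]); go([t[0],t[1],63])
E
```

```text
time_s: 11.9
tcp_pos: [611.6, -140.5, 186.1]
eef_rot: [[0.199, -0.98, 0.008], [-0.98, -0.199, -0.0], [0.002, -0.007, -1.0]]
wrist_force: [-0.1, 0.7, 0.4]
grip_width: 51.0
gripper_force: 0.0
cap 645 [ 610.62641723 -140.8433529    61.65220805] ((610.486572265625, -139.7537841796875), 12.477499961853027)
tcp [ 611.1 -140.4  185.3] t 11.95 q [  5.  17.  -8.   0. -65.   7.]
R [[0.199, -0.98, 0.006], [-0.98, -0.199, -0.0], [0.001, -0.006, -1.0]]
shift in tool axes [-190.2  131.8   -5.8]
turn to bar frame [-0.35 -0.08 -0.02]
tcp [ 611.1 -140.4  185.3] t 11.95 q [  5.  17.  -8.   0. -65.   7.]
R [[0.199, -0.98, 0.006], [-0.98, -0.199, -0.0], [0.001, -0.006, -1.0]]
shift in tool axes [-190.4  132.6  121.2]
turn to bar frame [-0.35 -0.08 -0.02]
```

The vial stands upright with its top at 61.7 mm, so the first part is done. Now I'll go above the bar and refine its position with the wrist camera.

```bash
python3 -m crank '[[-32,22,-1,0,0,0,0.6],[-32,22,-1,0,0,0,0.6],[-32,22,-1,0,0,0,0.5],[-32,22,-1,0,0,0,0.4],[-32,22,-1,0,0,0,0.4],[-30,21,0,0,0,0,0.4],[0,0,0,0,0,0,0.4],[0,0,0,0,0,0,0.4]]'; python3 - <<'E'
from h import *
im=grab('wrist'); cv2.imwrite('pics/w2.png',im['pixels'][...,::-1]); P=pts(im); Q=inst(P)
m=(P[...,2]>97)&(P[...,2]<120)&(Q[...,0]<-100)&(Q[...,0]>-135)&(np.abs(Q[...,1])<42)
b=P[m]; print(m.sum(),np.median(b[:,2]),'x_inst',np.median(Q[m][:,0]),np.percentile(Q[m][:,0],[2,98]))
vx,vy,x0,y0=cv2.fitLine(b[:,:2].astype(np.float32),cv2.DIST_HUBER,0,.01,.01).ravel(); print('yaw',np.degrees(np.arctan2(-vx*np.sign(vy),abs(vy))),x0,y0)
m2=(P[...,2]>97)&(P[...,2]<120)&(Q[...,0]<-100)&(Q[...,0]>-140)&(np.abs(Q[...,1])<80); print('bar y range',np.percentile(Q[m2][:,1],[1,99]))
# fingertips
print(sense()['grip_width'])
t=world([np.median(Q[m][:,0]),0,0]); go([t[0],t[1],63])
E
```

```text
time_s: 12.95
tcp_pos: [443.3, 19.9, 185.6]
eef_rot: [[0.2, -0.98, -0.0], [-0.98, -0.2, -0.0], [0.0, 0.0, -1.0]]
wrist_force: [0.1, -0.2, 0.8]
grip_width: 34.1
gripper_force: 0.0
1721 110.5152537332938 x_inst -111.12987346035999 [-117.74299372 -104.61678353]
yaw 14.185385 448.04837 18.552925
bar y range [-65.16082633  52.6086057 ]
34.28460390573114
tcp [443.6  19.7 185.5] t 13.0 q [ 28.  -1. -29.   0. -62. -17.]
R [[0.199, -0.98, -0.0], [-0.98, -0.199, -0.0], [0.0, 0.0, -1.0]]
shift in tool axes [ -0.   -4.4 122.5]
turn to bar frame [ 0.02 -0.01 -0.03]
```

View pics/w2.png

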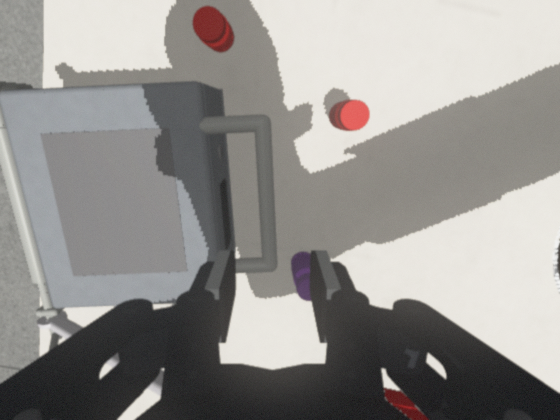

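The wrist view shows the bar from (265,125) to (268,265), with the fingers (tips near (225,260) and (320,260)) straddling its line and the free gap to the left of it. The bar lies about 4 mm farther in than planned and its yaw is a degree or two more. I'll adjust and descend.

```bash
python3 -m crank '[[4,-3.5,30,0,0,-1.5,0.32],[0,0,30,0,0,0,0.32],[0,0,25,0,0,0,0.32],[0,0,10,0,0,0,0.32],[0,0,6,0,0,0,0.32],[0,0,0,0,0,0,0.32]]'; python3 -m crank '[[0,0,6,0,0,0,0.32],[0,0,4,0,0,0,0.32],[0,0,0,0,0,0,0.32]]'; python3 - <<'E'
from h import *
s=sense(); print(s['wrist_force'],s['tcp_pos'],s['grip_width'])
d=grab('side'); c=d['pixels'][130:260,250:380]; w=grab('wrist'); w=cv2.resize(w['pixels'],(400,300)); w=np.vstack([w,np.zeros((100,400,3),np.uint8)])
cv2.imwrite('pics/b1.png',np.hstack([w,cv2.resize(c,(400,400),interpolation=cv2.INTER_CUBIC)])[...,::-1])
E
```

```text
time_s: 13.75
tcp_pos: [447.9, 16.6, 85.0]
eef_rot: [[0.224, -0.975, 0.0], [-0.975, -0.224, -0.0], [0.0, -0.0, -1.0]]
wrist_force: [-1.0, -0.3, 0.4]
grip_width: 27.4
gripper_force: 0.0
time_s: 14.12
tcp_pos: [447.4, 16.6, 74.6]
eef_rot: [[0.224, -0.974, -0.0], [-0.974, -0.224, -0.0], [0.0, 0.0, -1.0]]
wrist_force: [0.3, -0.8, 0.4]
grip_width: 27.4
gripper_force: 0.0
[ 0.27932036 -0.76615372  0.37778193] [447.42811421  16.62791348  74.64717716] 27.430365129493907
```

View pics/b1.png

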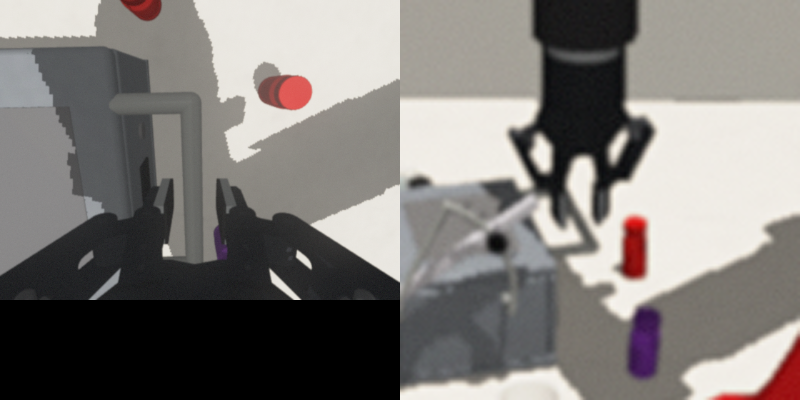

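The bar, at (192,200) in the wrist view, lies midway between the fingers at (165,210) and (228,210), with no contact force. I'll go down the rest and grip.

```bash
python3 -m crank '[[0,0,6,0,0,0,0.32],[0,0,6,0,0,0,0.32],[0,0,0,0,0,0,0.32],[0,0,0,0,0,0,0.2],[0,0,0,0,0,0,0],[0,0,0,0,0,0,0],[0,0,0,0,0,0,0],[0,0,0,0,0,0,0]]' 80; python3 - <<'E'
from h import *
s=sense(); print(s['wrist_force'],s['ft_torque'],s['tcp_pos'],s['grip_width'])
E
```

```text
time_s: 15.22
tcp_pos: [448.8, 17.0, 63.2]
eef_rot: [[0.225, -0.974, 0.002], [-0.974, -0.225, 0.0], [0.0, -0.002, -1.0]]
wrist_force: [6.0, -1.7, -2.5]
grip_width: 9.5
gripper_force: 77.8
[ 5.99946427 -1.68076595 -2.48934961] [-0.41320022 -1.76578193  0.25008845] [448.80171495  16.97890821  63.23020639] 9.547014745719927
```

The bar is gripped. I'll lift along the hinge arc, with the tool turning with the lid.

```bash
python3 -m crank '[[0,1,-4.9,-1.5,0,0,0],[0,2,-9.7,-3,0,0,0],[0,2,-9.7,-3,0,0,0],[0,2,-9.7,-3,0,0,0],[0,0,0,0,0,0,0],[0,0,0,0,0,0,0]]' 90; cat >> h.py <<'E'
def lidangle():
    s=sense(); R=s['eef_rot']; F=R.T@s['wrist_force']; print('force tool axes',F.round(1),'width',s['grip_width'],s['gripper_force'],'t',s['time_s'])
    b=inst(s['tcp_pos']-R[:,2]*43); print('bar est inst',b.round(1),'angle',np.arctan2(b[2]-106,70-b[0]).round(3),'radius',np.hypot(b[2]-106,70-b[0]).round(1),'tool tilt',np.arctan2(np.hypot(*R[:2,2]),-R[2,2]).round(3))
E
python3 -c "from h import *; lidangle()"
```

```text
time_s: 15.98
tcp_pos: [444.0, 16.0, 96.6]
eef_rot: [[0.224, -0.959, -0.175], [-0.975, -0.221, -0.04], [-0.0, 0.179, -0.984]]
wrist_force: [7.5, -0.1, -8.8]
grip_width: 9.2
gripper_force: 88.6
force tool axes [ 1.8 -8.8  7.3] width 9.227051095562052 88.63247394561768 t 15.975
bar est inst [-108.    -3.5  138.9] angle 0.183 radius 181.0 tool tilt 0.18
```

```bash
python3 -m crank '[[0,1.7,-9.7,-3,0,0,0],[0,1.7,-9.7,-3,0,0,0],[0,1.7,-9.7,-3,0,0,0],[0,1.7,-9.7,-3,0,0,0],[0,1.7,-9.7,-3,0,0,0],[0,1.2,-6.5,-2,0,0,0],[0,0,0,0,0,0,0],[0,0,0,0,0,0,0],[0,0,0,0,0,0,0]]'
python3 - <<'E'
from h import *
lidangle()
for n in('side','top','wrist'): grab(n)
o=[]
for n,(v,u) in dict(side=(150,215),top=(150,240)).items():
    c=np.load(n+'.npz')['pixels'][v:v+100,u:u+100]; o.append(cv2.resize(c,(400,400),interpolation=cv2.INTER_CUBIC))
cv2.imwrite('pics/u1.png',np.hstack(o)[...,::-1])
a=np.load('side.npz'); Q=inst(pts(a)); 
def prof(a,ylo,yhi,nm):
    Q=inst(pts(a)); 
    m=(Q[...,1]>ylo)&(Q[...,1]<yhi)&(Q[...,0]>-75)&(Q[...,0]<60)&(Q[...,2]>116)&(Q[...,2]<215)
    q=Q[m]; 
    for x in range(-70,60,10):
        s=q[(q[:,0]>=x)&(q[:,0]<x+10)]
        if len(s)>2: print(nm,x+5,len(s),np.percentile(s[:,2],[10,50,90]).round())
prof(np.load('top.npz'),94,103,'idx top'); prof(np.load('top.npz'),40,84,'lid top')
E
```

```text
time_s: 17.1
tcp_pos: [449.1, 17.4, 152.1]
eef_rot: [[0.224, -0.864, -0.45], [-0.975, -0.199, -0.103], [-0.001, 0.462, -0.887]]
wrist_force: [-5.4, 1.5, -5.5]
grip_width: 9.2
gripper_force: 89.1
force tool axes [-2.7  1.9  7.1] width 9.18313387629909 89.14439678192139 t 17.1
bar est inst [-90.6  -2.8 190.2] angle 0.483 radius 181.4 tool tilt 0.48
idx top -55 7 [178. 183. 189.]
idx top -45 9 [180. 183. 185.]
idx top -35 9 [172. 176. 180.]
idx top -25 9 [166. 170. 174.]
idx top -15 9 [160. 162. 165.]
idx top -5 9 [153. 154. 160.]
idx top 5 12 [148. 151. 154.]
idx top 15 9 [140. 145. 146.]
idx top 25 8 [132. 139. 142.]
idx top 35 10 [130. 131. 134.]
idx top 45 9 [119. 124. 127.]
idx top 55 6 [117. 120. 123.]
lid top -65 36 [168. 175. 179.]
lid top -55 60 [171. 174. 178.]
lid top -45 57 [166. 169. 173.]
lid top -35 60 [161. 164. 167.]
lid top -25 60 [155. 158. 161.]
lid top -15 59 [151. 155. 158.]
lid top -5 59 [145. 149. 153.]
lid top 5 55 [140. 143. 147.]
lid top 15 56 [136. 138. 143.]
lid top 25 49 [131. 133. 137.]
lid top 35 46 [125. 129. 133.]
lid top 45 53 [119. 123. 126.]
lid top 55 30 [118. 120. 122.]
```

View pics/u1.png

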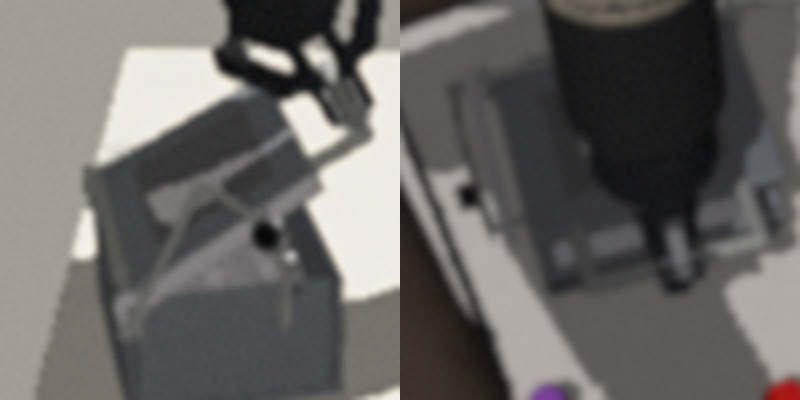

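The lid follows and is still a bit below the index strip: in the side crop the strip runs from (130,310) up to (320,185), overlapping the lid edge. I'll fit both lines in the same clouds.

```bash
cat >> h.py <<'E'
from scipy.optimize import least_squares
def ang(name,ylo,yhi):
    Q=inst(pts(np.load(name+'.npz'))); m=(Q[...,1]>ylo)&(Q[...,1]<yhi)&(Q[...,0]>-52)&(Q[...,0]<50)
    d=np.array([-1,0]); q=Q[m][:,[0,2]]; f0=q[:,1]-(106+(70-q[:,0])*.55+6); q=q[np.abs(f0)<22]
    f=lambda p:(-(q[:,0]-70)*np.sin(p[0])*-1*-1+0) 
    r=lambda p: -(70-q[:,0])*np.sin(p[0])+(q[:,1]-106)*np.cos(p[0])-p[1]
    s=least_squares(r,[.5,6],loss='soft_l1',f_scale=2); s6=least_squares(lambda p:r([p[0],6]),[.5],loss='soft_l1',f_scale=2)
    print(name,ylo,yhi,len(q),'theta',s.x[0].round(3),'offset',s.x[1].round(1),'| theta with 6 mm',s6.x[0].round(3))
E
python3 - <<'E'
from h import *
ang('top',94,102); ang('top',45,83); ang('top',-80,-50)
E
```

```text
top 94 102 91 theta 0.575 offset 1.9 | theta with 6 mm 0.534
top 45 83 505 theta 0.472 offset 3.9 | theta with 6 mm 0.45
top -80 -50 295 theta 0.474 offset 6.5 | theta with 6 mm 0.478
```

```bash
python3 -m crank '[[0,1.2,-6.5,-2,0,0,0],[0,1.2,-6.5,-2,0,0,0],[0,0.5,-2.5,-0.8,0,0,0],[0,0,0,0,0,0,0],[0,0,0,0,0,0,0],[0,0,0,0,0,0,0]]'
python3 - <<'E'
from h import *
lidangle()
for n in('side','top'): grab(n)
ang('top',94,102); ang('top',45,83); ang('top',-80,-50); ang('side',94,102); ang('side',45,83)
c=np.load('side.npz')['pixels'][165:240,240:315]; cv2.imwrite('pics/u2.png',cv2.convertScaleAbs(cv2.resize(c,(600,600),interpolation=cv2.INTER_CUBIC)[...,::-1],alpha=1.4))
E
```

```text
time_s: 18.0
tcp_pos: [453.4, 18.6, 167.4]
eef_rot: [[0.224, -0.823, -0.523], [-0.975, -0.19, -0.119], [-0.001, 0.536, -0.844]]
wrist_force: [-7.5, 2.6, -5.3]
grip_width: 9.1
gripper_force: 89.3
force tool axes [-4.2  2.8  8.1] width 9.11766603570623 89.26820039749146 t 18.0
bar est inst [-83.   -2.5 203.7] angle 0.568 radius 181.5 tool tilt 0.566
top 94 102 92 theta 0.571 offset 2.2 | theta with 6 mm 0.534
top 45 83 497 theta 0.556 offset 3.8 | theta with 6 mm 0.535
top -80 -50 355 theta 0.544 offset 7.6 | theta with 6 mm 0.56
side 94 102 167 theta 0.575 offset -1.2 | theta with 6 mm 0.507
side 45 83 315 theta 0.549 offset 4.7 | theta with 6 mm 0.536
```

View pics/u2.png

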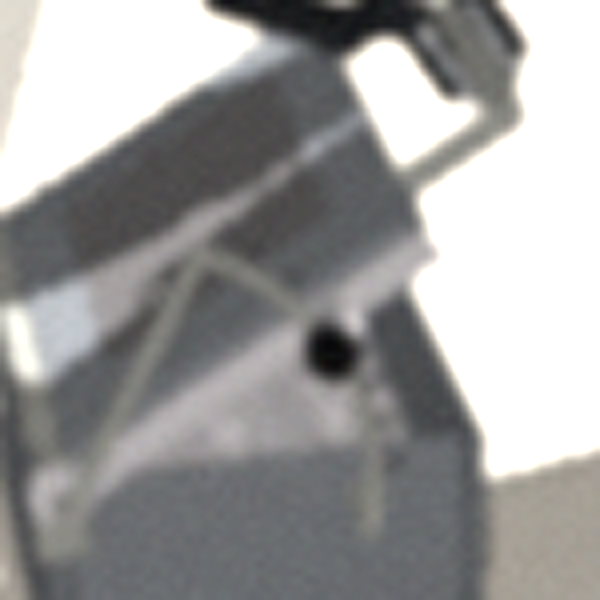

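The lid and strip are within about 0.03 rad. The fit offsets differ left to right, which points to my yaw being low. I'll refine the yaw from the heater's left side face and the lid plane, then refit.

```bash
python3 - <<'E'
from h import *
a=np.load('side.npz'); P=pts(a); Q=inst(P)
m=(np.abs(Q[...,1]-85)<14)&(np.abs(Q[...,0])<62)&(Q[...,2]>12)&(Q[...,2]<85); q=P[m]
s=least_squares(lambda p:-(q[:,0]-557)*np.sin(p[0])+(q[:,1]-43)*np.cos(p[0])-p[1],[.2,85],loss='soft_l1',f_scale=3); print('side face n',len(q),'yaw',np.degrees(s.x[0]),'off',s.x[1])
# lid plane from top cloud: horizontal direction of the hinge axis
for n in('top','side'):
    P=pts(np.load(n+'.npz')); Q=inst(P)
    m=(np.abs(Q[...,1])<83)&(Q[...,0]>-45)&(Q[...,0]<45)&(np.abs(Q[...,2]-(112+(70-Q[...,0])*.61))<12); q=P[m]
    l=least_squares(lambda p:q[:,2]-(p[0]*(q[:,0]-557)+p[1]*(q[:,1]-43)+p[2]),[-.6,-.1,150],loss='soft_l1',f_scale=3).x
    print(n,len(q),'lid plane yaw',np.degrees(np.arctan2(l[1],l[0])) ,'slope angle',np.arctan(np.hypot(l[0],l[1])).round(4),l)
    yaw=np.arctan2(-l[1],-l[0])
    # index points in the rotated frame: z vs. lid plane residual as function of distance along slope
    for lo,hi in((94,102),(95.5,100.5)):
        m=(Q[...,1]>lo)&(Q[...,1]<hi)&(Q[...,0]>-50)&(Q[...,0]<45)&(np.abs(Q[...,2]-(112+(70-Q[...,0])*.61))<14); w=P[m]
        res=w[:,2]-(l[0]*(w[:,0]-557)+l[1]*(w[:,1]-43)+l[2]); x=Q[m][:,0]
        if n=='side': k=res>-7; res,x=res[k],x[k]
        f=np.polyfit(70-x,res,1); print('  index minus lid plane, mm: median',np.median(res).round(1),'front half',np.median(res[x<-10]).round(1),'rear',np.median(res[x>10]).round(1),'slope',f.round(3))
E
```

```text
side face n 995 yaw 14.3275284094758 off 83.34880841471984
top 1038 lid plane yaw -166.05220513853163 slope angle 0.5563 [-6.03419287e-01 -1.49865473e-01  1.55598996e+02]
  index minus lid plane, mm: median 0.5 front half 0.8 rear 0.4 slope [ 0.025 -1.602]
  index minus lid plane, mm: median 0.4 front half 0.4 rear 0.6 slope [ 0.01  -0.345]
side 1040 lid plane yaw -165.79241553547826 slope angle 0.5509 [-5.95617896e-01 -1.50798393e-01  1.56265400e+02]
  index minus lid plane, mm: median -0.6 front half -0.4 rear -0.2 slope [ 0.006 -1.701]
  index minus lid plane, mm: median -0.6 front half -0.4 rear -0.1 slope [-0.004 -0.921]
```

```bash
python3 - <<'E'
import h; from h import *
h.YAW=np.radians(14.1); c,s_=np.cos(h.YAW),np.sin(h.YAW); h.RI=np.array([[c,-s_,0],[s_,c,0],[0,0,1]])
for n in('top','side'):
    P=pts(np.load(n+'.npz')); Q=h.inst(P)
    m=(np.abs(Q[...,1])<80)&(np.abs(Q[...,0])<45)&(np.abs(Q[...,2]-(112+(70-Q[...,0])*.61))<12); q=Q[m]
    l=least_squares(lambda p:q[:,2]-(p[0]*q[:,0]+p[1]),[-.6,150],loss='soft_l1',f_scale=3).x
    m=(Q[...,1]>88)&(Q[...,1]<108)&(np.abs(Q[...,0])<45); R=Q[m][:,2]-(l[0]*Q[m][:,0]+l[1]); k=np.abs(R)<6
    w=Q[m][k]; yc=np.median(w[:,1]); k2=np.abs(w[:,1]-yc)<3; w=w[k2]
    li=least_squares(lambda p:w[:,2]-(p[0]*w[:,0]+p[1]),[-.6,150],loss='soft_l1',f_scale=2).x
    print(n,'lid',np.arctan(-l[0]).round(4),'idx',np.arctan(-li[0]).round(4),'n',len(w),'yc',yc.round(1),'z diff at x=0, -45:',(li[1]-l[1]).round(2),(li[1]-l[1]-45*(li[0]-l[0])).round(2),'hinge-based angle diff',((li[1]-l[1])*np.cos(.55)**2/70).round(4))
E
```

```text
top lid 0.5542 idx 0.5664 n 68 yc 97.8 z diff at x=0, -45: 1.12 1.88 hinge-based angle diff 0.0116
side lid 0.5514 idx 0.5605 n 100 yc 99.8 z diff at x=0, -45: -1.12 -0.55 hinge-based angle diff -0.0116
```

Both slopes put the strip about 0.01 rad above the lid, so one small final lift and a check.

```bash
python3 -m crank '[[0,0.4,-1.9,-0.6,0,0,0],[0,0,0,0,0,0,0],[0,0,0,0,0,0,0],[0,0,0,0,0,0,0],[0,0,0,0,0,0,0]]'; python3 - <<'E'
import h; from h import *
lidangle(); P=pts(grab('top')); c,s_=np.cos(np.radians(14.1)),np.sin(np.radians(14.1)); h.RI=np.array([[c,-s_,0],[s_,c,0],[0,0,1]])
Q=h.inst(P); m=(np.abs(Q[...,1])<80)&(np.abs(Q[...,0])<45)&(np.abs(Q[...,2]-(112+(70-Q[...,0])*.61))<12); q=Q[m]
l=least_squares(lambda p:q[:,2]-(p[0]*q[:,0]+p[1]),[-.6,150],loss='soft_l1',f_scale=3).x; print('lid',np.arctan(-l[0]))
v=(P[...,2]>52)&(P[...,2]<70)&(np.hypot(P[...,0]-610,P[...,1]+140)<25); print('vial top',v.sum(),np.median(P[v],0))
E
```

```text
time_s: 18.73
tcp_pos: [454.1, 18.7, 169.3]
eef_rot: [[0.224, -0.817, -0.531], [-0.975, -0.188, -0.121], [-0.001, 0.545, -0.839]]
wrist_force: [-7.9, 3.5, -4.1]
grip_width: 9.1
gripper_force: 89.4
force tool axes [-5.2  3.6  7.2] width 9.079812034190653 89.35859441757202 t 18.725
bar est inst [-81.9  -2.5 205.3] angle 0.579 radius 181.5 tool tilt 0.576
lid 0.5689463846650233
vial top 65 [ 605.52807008 -140.4026059    61.14503962]
```

The lid is at 0.569 and the strip at about 0.566. The vial still stands with its top at 61 mm, and the grip is steady. Handing in.

```bash
python3 -c "
from cell import close_job; print(close_job())"
```

```text
the job is handed in; nothing more can be done
None
```

I stood the vial upright on the free worktop to the right of the heater, then lifted the lid to about 0.57 rad, in line with the index arm to within about 0.01 rad, and handed the job in at about 19 s with the bar still gripped.

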